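# Inspect the amber glass panel over the light box

### The job

Slide the light box's dimmer to the red marker, then draw the amber glass panel up out of the rack and hold it over the middle of the lit surface to look through it: the glass sloping halfway between upright and flat, raised about a hand's width clear of the box. Finish while still holding it there in the gripper, steady and touching nothing else, with the dimmer still at the marker. Leave the blue and green panels in their slots, and the yellow jar and the wooden stick where they lie.

Things in the scene. Friction and masses are not known exactly. Their poses are not given: they have to be found in the camera images.
- panel_amber: The AMBER leaded glass sample panel, 150 to 260 g. Glass 100 mm wide (its y) x 115 mm high (its z) x 6 mm thick (its x is the normal of the glass), with grey lead strips and a red roundel on both faces. On its top edge sits a light wooden grip bar, 70 mm (y) x 12 mm (x) x 36 mm high (z), with an amber stripe on top; panel with bar is 141 mm high. Origin: centre of the lower edge. It stands upright in one of the rack's three slots (which one varies).
- amber_grip (a point): Middle of the amber panel's wooden grip bar, 123 mm above the panel's lower edge; axes as the panel. Pinch the bar here from above, across its 12 mm thickness (along x).
- amber_mid (a point): Middle of the amber panel's glass, 57.5 mm above the lower edge and 65.5 mm below amber_grip; axes as the panel.
- panel_blue: BLUE leaded glass sample panel, like the amber one in size and build; a bystander in another slot; its bar has a blue stripe.
- panel_green: GREEN leaded glass sample panel, like the amber one in size and build; a bystander in another slot; its bar has a green stripe.
- rack: Fixed wooden slot rack, 250 mm (x) x 130 mm (y) x 44 mm high, origin at the centre of its underside. Three slots 75 mm apart along its x, each 8 mm wide, 32 mm deep, slot floor 12 mm above the table, so a panel must rise 32 mm to come free. Panels stand in it with their glass across the rack's x.
- lightbox: Fixed grey light box, 240 mm (x) x 280 mm (y) x 45 mm high, origin at the centre of its underside. The dimmer's track lies along its near (-x) edge, the white lit surface fills the rest.
- light_mid (a point): Centre of the light box's white lit surface (165 mm in the box's x by 250 mm in its y), 45 mm above the table; axes as the light box.
- dimmer (a joint): Travel of the dimmer's black slider grip along its track, 0 to 0.12 m, growing towards the light box's +y. It starts near 0, stays where it is left, and takes about 2 N to slide.
- dimmer_top (a point): Middle of the top of the black dimmer grip (28 mm in x, 20 mm in y, 40 mm high, standing on a 14 mm high aluminium track 40 mm wide and 170 mm long on top of the light box). This point is 99.5 mm above the table; axes as the light box, it slides along y.
- marker: Small fixed red marker tab beside the dimmer's track, 16 mm (x) x 6 mm (y) x 18 mm high on the light box; origin at the centre of its underside, axes as the light box. The dimmer grip is set when its middle is level with the tab along the box's y. Nothing collides with the tab.
- jar: Bystander: closed yellow plastic jar, 64 mm across, 60 mm high, standing on the table; origin at the centre of its underside.
- fid: Bystander: small flat stick of light wood, 110 mm (x) x 24 mm (y) x 14 mm high, lying on the table; origin at the centre of its underside.

How it is judged:
On the way, in this order (a step that is already met when the one before it is completed fails the run):
1. the dimmer grip is level with the red marker (within 7 mm) while the amber panel still stands in the rack (y of dimmer_top in the frame of marker between -0.007 and 0.007 m and z of panel_amber in the frame of rack below 0.03 m), for 0.3 s.
2. the amber panel is drawn up clear of its slot (z of panel_amber in the frame of rack above 0.05 m), for 0.1 s.
At the end, for the whole second after the job is handed in: Amber panel held still by the fingers, sloping 30 to 60 degrees from upright, mid-glass within 60 mm sideways of the lit centre and 0.13 to 0.35 m above the table, not touching box or rack; dimmer within 7 mm of the marker; blue and green panels within 30 mm of their starts (y of dimmer_top in the frame of marker between -0.007 and 0.007 m and (angle between panel_amber's own x axis and vertical between 0.52 and 1.05 rad or angle between panel_amber's own x axis and vertical between 2.09 and 2.62 rad) and horizontal distance between amber_mid and light_mid below 0.06 m and height (world z) of amber_mid between 0.13 and 0.35 m and contact force between panel_amber and the fingers above 1 N and contact force between panel_amber and lightbox below 0.2 N and contact force between panel_amber and rack below 0.2 N and linear speed of panel_amber below 0.04 m/s and angular speed of panel_amber below 0.3 rad/s and distance of each of panel_blue, panel_green from where it was at the start of the episode below 0.03 m); the arm keeps its last pose, push and grip.
It fails at once if the blue or green panel is moved more than 30 mm (distance of any of panel_blue, panel_green from where it was at the start of the episode above 0.03 m).
It fails at once if the jar or the stick is moved more than 40 mm (distance of any of jar, fid from where it was at the start of the episode above 0.04 m).
It also fails if it takes over 48 s, if anything falls off the work surface, if the arm or the gripper's body presses on something with over 40 N, if the wrist force passes 120 N, or if a joint passes its speed limit or range.

### The arm

A 6-joint arm with a two-finger parallel gripper is mounted at the origin on the work surface. World frame = base frame: x ahead of the robot, y to its left, z up, the work surface at z = 0. Lengths are in m, angles in rad, forces in N, time in s.
With the tool pointing down it reaches from about 0.425 to 0.95 m from the base axis. Payload 14.7 kg.
Tool frame: the origin (TCP) lies midway between the tips of the shut fingers; the grasp point (between the pads) lies 19 mm behind it; x points along the fingers, y is the direction in which the jaws open and shut, and the axes are right-handed (so a half turn about x gives the same grasp; the last joint's range is limited). The gripper opens to 85 mm and grips with 20 to 120 N. Pads are 22 mm wide; open, the fingers measure 114 mm over their backs; the gripper's body (76 mm by 85 mm) begins 54 mm behind the grasp point. The pads swing forward as they close: fully open they stand 13 mm farther back than shut.
Start: joints at [-1.302, 0.48, 1.596, -0, 1.065, -0.047], TCP at [0.202, -0.618, 0.231] pointing down, gripper open.
Joint ranges: [-2.75, 2.75], [-0.82, 2.05], [0.23, 2.67], [-1.56, 4.7], [0.09, 2.69], [-2.92, 2.92]. Speed limits (rad/s): [1.89, 1.89, 2.39, 3.01, 3.01, 3.01].

### API

Orientations are given as [roll, pitch, yaw] about the fixed x, y, z axes, in that order (R = Rz(yaw) Ry(pitch) Rx(roll)).
In Python, from station import monitor, vision, env gives the robot as it stands.
- The arm moves only by the shell command python3 -m jog 'ROWS' [FORCE]. ROWS is JSON, one flat list of numbers, 5 for each row, row after row: the gripper's target within -1 to 1 (shut at 1, half-way at 0, fully open at -1), then the shift along the tool's x, y, z in mm, then the turn about the tool's x in degrees. A call has 1 to 20 rows; each row is the pose to reach, as a shift and turn from the pose commanded when the call began, along the tool's axes at that moment; what a row does not reach only later rows make up. A row lasts 1/8 s, in which the tool goes at most 62.5 mm and 10.7 degrees, less where a joint would pass 70% of its speed; a pose out of reach is approached as far as the arm can. A call with a gripper value outside its range is refused whole. The fingers move at their own pace and stop on an object; FORCE is the grip in N (left out, the last holds). Time passes only in rows, so rows that repeat a pose let the fingers close. It gives the time, the measured TCP pose, the force and the opening at its end, in the units of the state.
- monitor.observe(): the state, without advancing time (a new reading comes with each control period).
- vision.capture(name): name is "scene" or "top" or "wrist"; returns a dict with "frame" (400x640x3 uint8, red, green, blue), "range_z" (400x640 float32, m along the optical axis (not along the pixel's ray), 0 where there is no reading), "mtx" (3x3 intrinsics, pixels), "rvec" (rotation vector, rad) and "tvec" (3), from world to camera coordinates, as OpenCV has them. Camera axes: x right, y down, z forward; pixel columns grow to the right and rows downward; lengths in m; the calibration is good to about 2 mm. A picture is of the moment at which its call begins.
- env.hand_in(): hands the job in, once; it reports no verdict.
The state is a dict: "time": time; "joints": joint angles; "qvel": joint speeds; "effort": joint torques, N m; "position": TCP position; "orientation": TCP orientation; "wrist_force": force on the tool from outside, world axes, zero at the start; "ft_torque": the same for the moment, N m; "opening": finger opening in m.
Only numpy, scipy, OpenCV 4.12 (cv2) and the standard library are available. Lean on these libraries where they do the work, as an engineer would, in place of code of your own. Each camera call takes 0.05 s, during which the arm holds its last target. There are 200 camera calls.

## Working session

There is one attempt and no reset: what is moved stays moved. The work goes in short steps, Python scripts to look and compute and a shell command to move; the robot and the scene stay as the last step left them, time stands still between calls to the robot, and variables do not carry over. Pictures are saved under pics/ and viewed, about 8 in all and at most 12, crops included, and the job is handed in when it is done.

```bash
ls; mkdir -p pics; cat > h.py <<'E'
import numpy as np, cv2
from scipy.spatial.transform import Rotation as Ro
from station import monitor, vision, env
def cap(n):
    c=vision.capture(n); np.savez(f'{n}.npz',**c); return c
def load(n): return dict(np.load(f'{n}.npz'))
def world(c):
    R=cv2.Rodrigues(c['rvec'])[0]; K=c['mtx']; z=c['range_z']
    v,u=np.mgrid[:z.shape[0],:z.shape[1]]
    p=np.stack([(u-K[0,2])/K[0,0]*z,(v-K[1,2])/K[1,1]*z,z],-1)
    return (p-np.ravel(c['tvec']))@R
def save(c,f,box=None,s=1):
    im=c['frame'][...,::-1]
    if box: im=im[box[1]:box[3],box[0]:box[2]]
    cv2.imwrite(f,cv2.resize(im,None,fx=s,fy=s,interpolation=cv2.INTER_CUBIC))
E
python3 - <<'E'
from h import *
for n in ('top','scene'):
    c=cap(n); save(c,f'pics/{n}0.png')
print(monitor.observe())
E
```

```text
pics
{'time': 0.1, 'joints': array([-1.30159255e+00,  4.80762156e-01,  1.59676852e+00,  1.77078113e-05,
        1.06507687e+00, -4.66378529e-02]), 'qvel': array([ 0.00021897, -0.00419806, -0.0027115 ,  0.00010795,  0.00041701,
        0.00024278]), 'effort': array([-1.53293811e-03, -9.52259588e+01, -4.31046939e+01, -3.11214608e-04,
        5.21883048e-03, -3.60287288e-05]), 'position': array([ 0.20181386, -0.61752485,  0.23075686]), 'orientation': array([-1.63268827,  1.56978131,  1.82473742]), 'wrist_force': array([ 0.32557657, -0.06135327,  0.09332191]), 'ft_torque': array([-0.01354258, -0.03353632, -0.04920157]), 'opening': 0.08556887207474635}
```

View pics/top0.png

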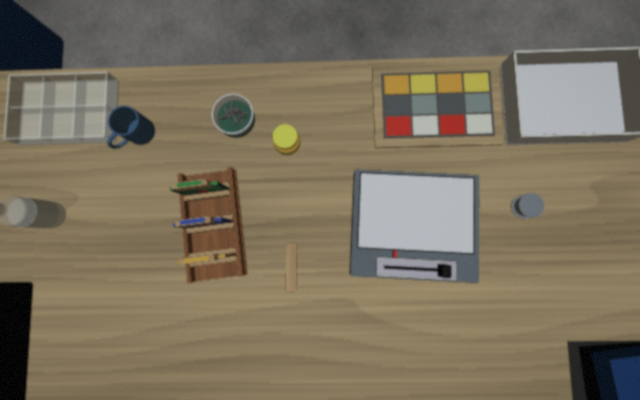

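View pics/scene0.png

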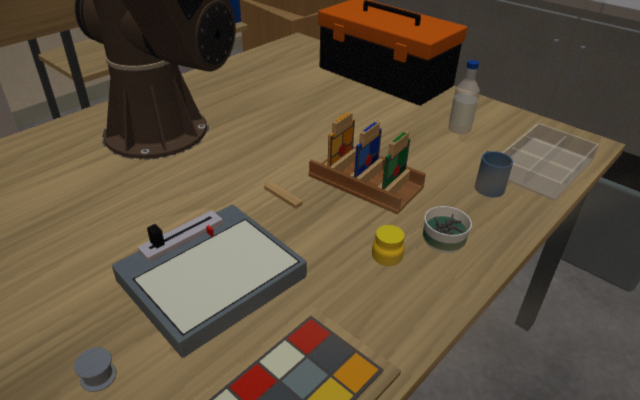

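The top view shows the rack at about (212,225) px. Its amber panel is nearest the robot at (210,259), blue is at (203,222) and green at (200,185). The light box is at (415,225), the dimmer grip at (445,270), the marker at (394,253), the jar at (286,138) and the stick at (291,268).

```bash
python3 - <<'E'
from h import *
c=load('top'); W=world(c)
def pr(n,m):
    p=W[m]; r=cv2.minAreaRect(p[:,:2].astype(np.float32)*1000)
    print(n,len(p),p.mean(0).round(4),p[:,2].max().round(4),'rect',np.round(r[0],1),np.round(r[1],1),round(r[2],1))
v,u=np.mgrid[:400,:640]
B=lambda a,b,e,d:(u>=a)&(u<e)&(v>=b)&(v<d)
z=W[...,2]; f=c['frame'].astype(int)
for n,b in dict(green=(165,170,235,198),blue=(165,208,240,235),amber=(170,243,245,272)).items(): pr(n,B(*b)&(z>.142)&(z<.17))
pr('rack',B(165,160,255,290)&(z>.03)&(z<.055))
pr('box',B(340,160,490,290)&(z>.03)&(z<.056))
pr('lit',B(350,165,485,262)&(f.min(-1)>150)&(z<.06))
pr('dim',B(430,255,460,285)&(z>.09))
pr('track',B(365,255,465,285)&(z>.053)&(z<.066))
pr('mark',B(385,245,402,260)&(f[...,0]>120)&(f[...,1]<60))
pr('jar',B(265,115,305,160)&(z>.05)); pr('fid',B(280,235,305,300)&(z>.008))
save(c,'pics/t1.png',(360,240,470,290),7)
s=load('scene');save(s,'pics/s1.png',(300,100,440,215),5)
print(c['tvec'],cv2.Rodrigues(c['rvec'])[0])
E
```

```text
green 240 [0.6461 0.2191 0.1517] 0.1566 rect [646.9 220.1] [12.6 69.9] 6.6
blue 232 [0.5721 0.2112 0.1521] 0.157 rect [572.4 212.2] [12.2 69.9] 6.2
amber 223 [0.4981 0.2022 0.1525] 0.1562 rect [498.1 202.8] [11.9 68.4] 6.3
rack 2058 [0.5662 0.2051 0.0424] 0.0549 rect [572.1 212.6] [249.9 127.1] 6.3
box 12156 [ 0.5702 -0.2485  0.0451] 0.056 rect [ 561.1 -248.2] [279.2 240.2] 86.0
lit 8248 [ 0.5877 -0.2513  0.0454] 0.06 rect [ 574.6 -250.4] [249.5 192.9] 86.0
dim 146 [ 0.4651 -0.2842  0.1252] 0.8809 rect [ 487.4 -173. ] [266.6  28.1] 78.4
track 1314 [ 0.4674 -0.2322  0.0589] 0.0659 rect [ 469.9 -241.8] [169.4  47.1] 85.9
mark 12 [ 0.5007 -0.1973  0.061 ] 0.0648 rect [ 501.  -197.2] [ 4.8 13.5] 72.5
jar 485 [0.7632 0.0376 0.0661] 0.8809 rect [657.3  13. ] [278.3  54.8] 13.1
fid 506 [0.4724 0.0306 0.0254] 0.8809 rect [472.7  -1. ] [ 87.6 111.2] 89.6
[-0.01178413  0.62491176  0.81618062] [[-0.0183362  -0.99946836 -0.02695871]
 [-0.99337945  0.02126956 -0.11289318]
 [ 0.11340657  0.0247102  -0.99324134]]
```

View pics/t1.png

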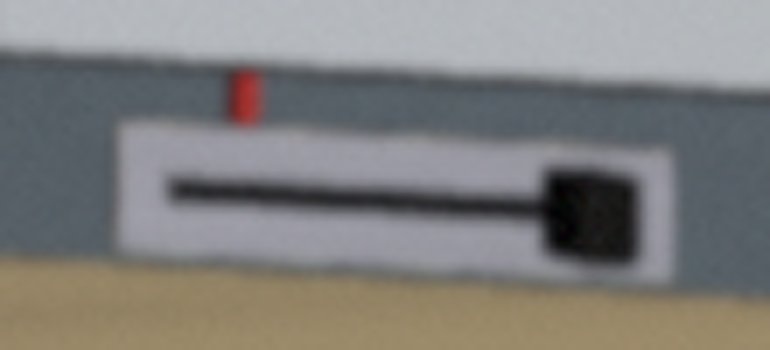

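Crop: the red tab's top is centred at about crop (245,98), which is image (395,254). The black grip is at crop (545–637,170–262).

The jog only turns about the tool's own x, so the tool stays pointing down. Pinching the bar across its thickness would therefore never let the glass slope. Instead I'll pinch the bar by its 70 mm ends, which lets the panel pivot about its own y. I'll then tip it against the light box's +y edge.

```bash
cat >> h.py <<'E'
def ray(c,u,v,z):
    R=cv2.Rodrigues(c['rvec'])[0]; t=np.ravel(c['tvec']); K=c['mtx']
    d=R.T@np.array([(u-K[0,2])/K[0,0],(v-K[1,2])/K[1,1],1]); o=-R.T@t
    return o+d*(z-o[2])/d[2]
def plan(target,yaw):
    "shift (mm) in tool axes and turn (deg) so TCP is at target, tool y along world yaw (deg)"
    s=monitor.observe(); R=Ro.from_euler('xyz',s['orientation']).as_matrix()
    y=np.array([np.cos(np.radians(yaw)),np.sin(np.radians(yaw)),0])
    a=np.degrees(np.arctan2(y@R[:,2],y@R[:,1])); a=(a+90)%180-90
    print('shift',(R.T@(np.array(target)-s['position'])*1000).round(1),'turn',a.round(1),'| j',s['joints'].round(2),'pos',s['position'].round(4),'F',s['wrist_force'].round(1),'open',round(s['opening'],4),'t',s['time'])
    return R
E
python3 - <<'E'
from h import *
c=load('top'); W=world(c); f=c['frame'].astype(int); z=W[...,2]
v,u=np.mgrid[:400,:640]
m=(u>430)&(u<460)&(v>255)&(v<285)&(z>.094)&(z<.106); p=W[m]
print('dim',len(p),np.median(p,0),cv2.minAreaRect(p[:,:2].astype(np.float32)*1000),u[m].mean(),v[m].mean())
print('mark',ray(c,395,254,.063))
d=ray(c,u[m].mean(),v[m].mean(),.0995);print('dim ray',d)
yb=np.array([np.sin(np.radians(4)),np.cos(np.radians(4)),0])
print('travel',(ray(c,395,254,.063)-d)@yb)
L=(u>350)&(u<485)&(v>165)&(v<258)&(f.min(-1)>150)&(z<.05)
print('lit',cv2.minAreaRect(cv2.convexHull(W[cv2.erode(L.astype(np.uint8),np.ones((3,3)))>0][:,:2].astype(np.float32)*1000)))
s=load('scene')  # cross-check marker by colour in the scene view
f=s['frame'].astype(int); M=(f[...,0]>120)&(f[...,1]<60)&(f[...,2]<60); vv,uu=np.where(M[215:245,195:225]);print('scene mark px',uu.mean()+195,vv.mean()+215,len(uu), ray(s,uu.mean()+195,vv.mean()+215,.054), np.median(world(s)[215:245,195:225][M[215:245,195:225]],0))
print(plan(d+[0,0,.08],86).round(3))
E
```

```text
dim 135 [ 0.46354967 -0.29305814  0.09879075] ((462.67193603515625, -293.98297119140625), (21.15419578552246, 26.506696701049805), 87.3010482788086) 445.8888888888889 271.42962962962963
mark [ 0.49860762 -0.19794347  0.063     ]
dim ray [ 0.46296114 -0.29279894  0.0995    ]
travel 0.09711097469682181
lit ((589.6119384765625, -251.32843017578125), (244.50489807128906, 158.12203979492188), 85.92304992675781)
scene mark px 209.33333333333334 227.4 15 [ 0.49233297 -0.19200145  0.054     ] [ 0.50231241 -0.19902209  0.06388479]
shift [  51.5 -227.5 -349.1] turn 22.1 | j [-1.3   0.48  1.6   0.    1.07 -0.05] pos [ 0.2018 -0.6175  0.2308] F [ 0.3 -0.1  0.1] open 0.0856 t 0.1
[[-0.     0.311 -0.951]
 [ 0.001 -0.951 -0.311]
 [-1.    -0.001 -0.   ]]
```

```bash
python3 -m jog '[-1,20,-60,-90,8, -1,20,-120,-180,15, -1,30,-180,-270,22, -1,40,-228,-349,22, -1,40,-228,-349,22, -1,40,-228,-349,22, -1,40,-228,-349,22, -1,40,-228,-349,22, -1,40,-228,-349,22, -1,40,-228,-349,22, -1,40,-228,-349,22]' 30
python3 - <<'E'
from h import *
print(plan([.463,-.293,.075],86).round(3))
c=cap('top'); save(c,'pics/t2.png',(360,200,520,320),5)
E
```

```text
time: 1.48
position: [0.4623, -0.2936, 0.1914]
orientation: [2.06, 1.571, -1.151]
wrist_force: [0.3, 0.1, -0.1]
opening: 0.0854
shift [116.4  -0.7  -0.7] turn 0.0 | j [-0.62  0.38  1.87 -0.    0.88  1.02] pos [ 0.4623 -0.2936  0.1914] F [ 0.3  0.1 -0.1] open 0.0854 t 1.475
[[ 0.    -0.07  -0.998]
 [-0.    -0.998  0.07 ]
 [-1.     0.    -0.   ]]
```

View pics/t2.png

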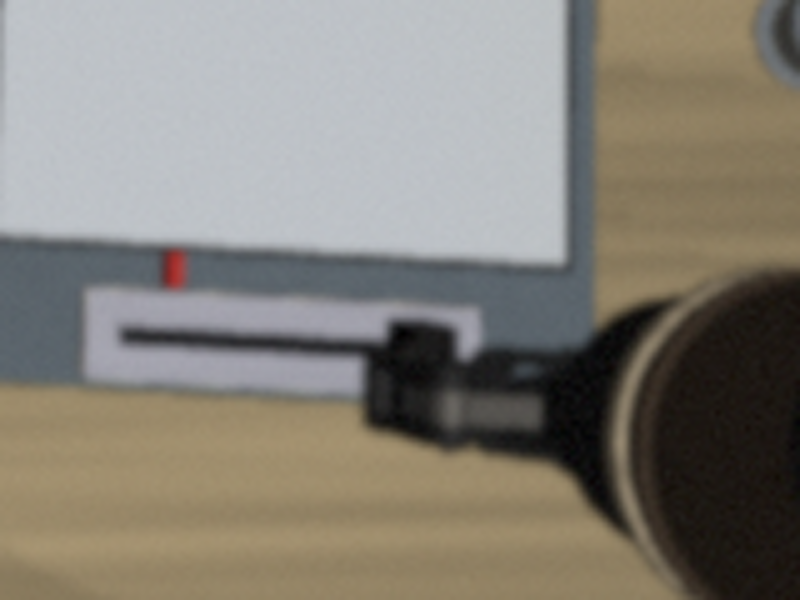

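The gripper is lined up over the dimmer grip, with the jaws along the track. I'll lower, pinch and slide.

```bash
python3 -m jog '[-1,50,-1,-1,0, -1,90,-1,-1,0, -1,116,-1,-1,0, -1,116,-1,-1,0, 1,116,-1,-1,0, 1,116,-1,-1,0, 1,116,-1,-1,0, 1,116,-1,-1,0, 1,116,-1,-1,0, 1,116,-1,-1,0, 1,116,-1,-1,0]' 30
python3 -m jog '[1,0,-25,0,0, 1,0,-50,0,0, 1,0,-75,0,0, 1,0,-97,0,0, 1,0,-97,0,0, 1,0,-97,0,0, 1,0,-97,0,0]'
```

```text
time: 2.9
position: [0.4642, -0.292, 0.076]
orientation: [2.604, 1.57, -0.606]
wrist_force: [-0.9, 0.2, 8.1]
opening: 0.0193
time: 3.78
position: [0.4711, -0.195, 0.076]
orientation: [2.832, 1.57, -0.377]
wrist_force: [0.3, 1.0, 9.5]
opening: 0.0194
```

```bash
python3 -m jog '[-1,0,0,0,0, -1,0,0,0,0, -1,0,0,0,0, -1,0,0,0,0, -1,-50,0,0,0, -1,-100,0,0,0, -1,-150,0,0,0, -1,-150,-40,40,0, -1,-150,-100,60,0, -1,-150,-150,60,0, -1,-150,-150,60,0, -1,-150,-150,60,0]'
python3 - <<'E'
from h import *
c=cap('top'); save(c,'pics/t3.png',(340,160,500,290),5)
W=world(c); z=W[...,2]; f=c['frame'].astype(int); v,u=np.mgrid[:400,:640]
m=(u>365)&(u<460)&(v>250)&(v<285)&(z>.094)&(z<.106)&(f.max(-1)<70); p=W[m]
print(len(p),np.median(p,0)); r=cv2.minAreaRect(p[:,:2].astype(np.float32)*1000); print(r)
yb=np.array([np.sin(np.radians(4)),np.cos(np.radians(4))])
print('marker-dim',(np.array([.4986,-.1979])-np.array(r[0])/1000)@yb)
plan([.498,.2025,.2],96.3)
E
```

```text
time: 5.28
position: [0.421, -0.0414, 0.2254]
orientation: [2.266, 1.57, -0.943]
wrist_force: [0.3, -0.2, -0.6]
opening: 0.0854
111 [ 0.47141468 -0.1940227   0.09915235]
((471.4206237792969, -195.41439819335938), (18.504194259643555, 24.241605758666992), 88.91105651855469)
marker-dim -0.0005836095618443731
shift [  25.2 -249.   -60.2] turn -10.2 | j [-0.17  0.17  2.09 -0.    0.88  1.47] pos [ 0.421  -0.0418  0.2253] F [-0.3 -0.9  0.2] open 0.0853 t 5.325
```

View pics/t3.png

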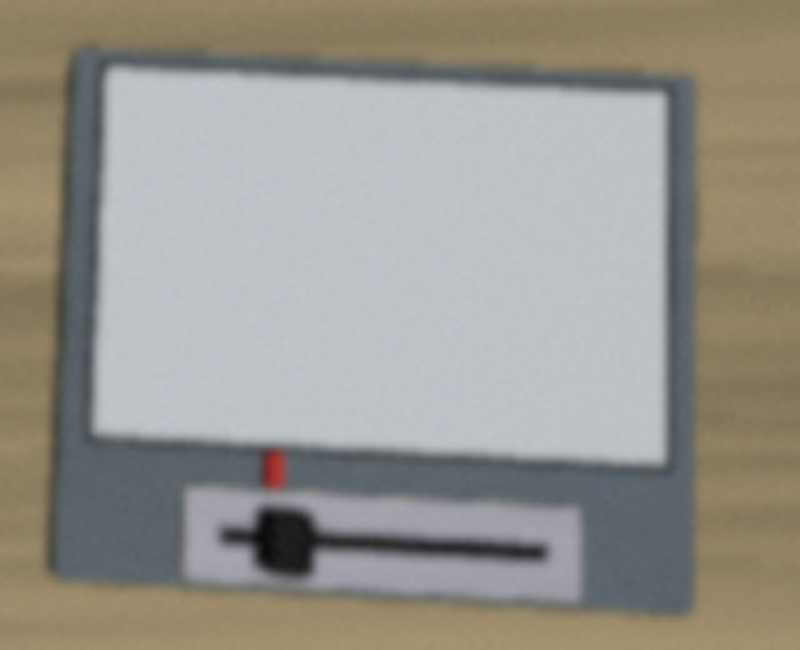

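The grip (crop 286,540) is level with the tab (crop 275,468) once parallax is allowed for, and the numbers agree to about 1 mm. Next I'll move above the amber panel, with the jaws along its bar.

```bash
python3 -m jog '[-1,10,-50,-12,-3, -1,10,-100,-24,-6, -1,10,-150,-40,-10, -1,10,-200,-50,-10, -1,10,-249,-60,-10, -1,10,-249,-60,-10, -1,10,-249,-60,-10, -1,10,-249,-60,-10, -1,10,-249,-60,-10]'
python3 - <<'E'
from h import *
plan([.498,.2025,.12],96.3)
c=cap('wrist'); save(c,'pics/w1.png')
E
```

```text
time: 6.45
position: [0.4977, 0.202, 0.2154]
orientation: [1.814, 1.571, -1.223]
wrist_force: [-0.6, 0.0, 0.1]
opening: 0.0849
shift [95.4 -0.5 -0.3] turn -0.3 | j [ 0.33  0.34  1.87 -0.    0.93  1.8 ] pos [0.4977 0.202  0.2154] F [-0.6  0.   0.1] open 0.0849 t 6.45
```

View pics/w1.png

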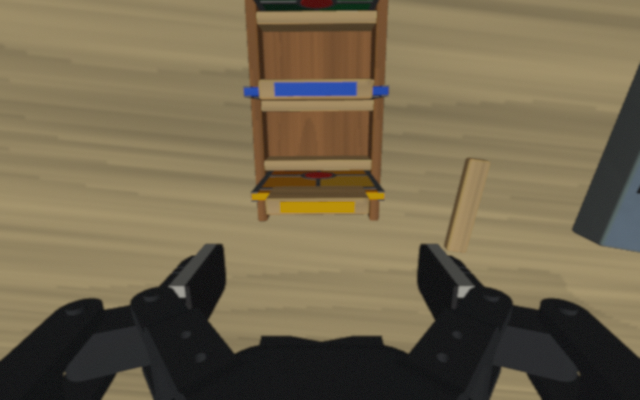

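The amber bar (about 265–370, 207 px) is centred between the fingers (222 to 420 px) and parallel to them. I'll descend and close on its ends.

```bash
python3 -m jog '[-1,40,0,0,0, -1,75,0,0,0, -1,90,0,0,0, -1,95,0,0,0, -1,95,0,0,0, 1,95,0,0,0, 1,95,0,0,0, 1,95,0,0,0, 1,95,0,0,0, 1,95,0,0,0]' 60
python3 -m jog '[1,-10,0,0,0, 1,-20,0,0,0, 1,-40,0,0,0, 1,-60,0,0,0, 1,-90,0,0,0, 1,-120,0,0,0, 1,-120,0,0,0, 1,-120,0,0,0]' 60
python3 - <<'E'
from h import *
plan([.6,-.04,.24],0)
c=cap('scene'); save(c,'pics/s2.png')
E
```

```text
time: 7.75
position: [0.4986, 0.2035, 0.1217]
orientation: [-2.909, 1.568, 0.339]
wrist_force: [-0.5, 2.1, 8.5]
opening: 0.0687
time: 8.75
position: [0.4973, 0.2029, 0.24]
orientation: [0.206, 1.571, -2.829]
wrist_force: [0.0, 0.4, -2.4]
opening: 0.0687
shift [  0.  252.4 -76.3] turn -83.9 | j [0.33 0.31 1.84 0.   0.98 1.8 ] pos [0.4973 0.2029 0.24  ] F [ 0.   0.4 -2.4] open 0.0687 t 8.75
```

View pics/s2.png

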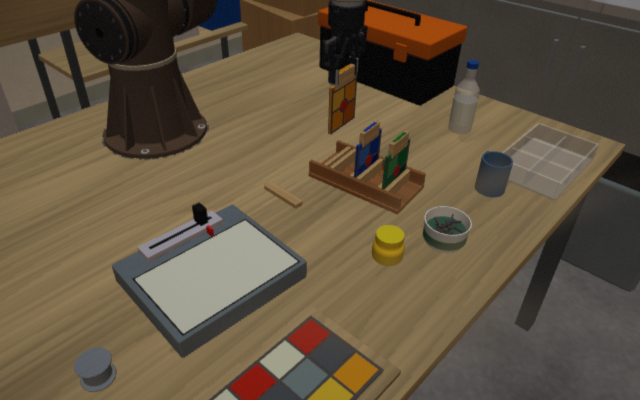

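The amber panel is clear of the slot and held by its bar ends (opening 68.7 mm, about 2.4 N of weight). The blue and green panels are still seated, and the dimmer (200,214) is beside its tab (210,230). Next stop is beside the box's +y edge, with the glass turned parallel to it.

```bash
python3 -m jog '[1,0,40,0,0, 1,0,80,0,0, 1,0,120,0,-8, 1,0,160,-15,-16, 1,0,200,-30,-25, 1,0,230,-45,-35, 1,0,252,-60,-45, 1,0,265,-76,-55, 1,0,272,-76,-65, 1,0,272,-76,-73, 1,0,272,-76,-80, 1,0,272,-76,-80, 1,0,272,-76,-80, 1,0,272,-76,-80]' 60
python3 - <<'E'
from h import *
print(plan([.598,-.075,.125],-4).round(3))
E
```

```text
time: 10.55
position: [0.602, -0.0593, 0.24]
orientation: [-1.676, 1.57, 2.967]
wrist_force: [-0.8, 0.8, -2.2]
opening: 0.0684
shift [115.   -2.8  16. ] turn 0.0 | j [-0.15  0.41  1.69  0.    1.04 -0.08] pos [ 0.602  -0.0593  0.24  ] F [-0.8  0.8 -2.2] open 0.0684 t 10.55
[[-0.     0.998 -0.07 ]
 [ 0.    -0.07  -0.998]
 [-1.    -0.    -0.   ]]
```

```bash
python3 -m jog '[1,40,-3,0,0, 1,80,-3,0,0, 1,105,-3,5,0, 1,115,-3,20,0, 1,115,-3,40,0, 1,115,-3,52,0, 1,115,-3,64,0, 1,115,-3,76,0, 1,115,-3,88,0, 1,115,-3,98,0, 1,115,-3,98,0]' 60
python3 - <<'E'
from h import *
plan([.59,-.19,.105],-4)
c=cap('scene'); save(c,'pics/s3.png',(100,60,420,320),2.4)
E
```

```text
time: 11.92
position: [0.5926, -0.1577, 0.1263]
orientation: [1.74, 1.57, 0.1]
wrist_force: [-1.7, 4.1, 2.0]
opening: 0.0686
shift [21.2 -0.4 32.4] turn 0.0 | j [-0.31  0.55  1.78  0.    0.81 -0.24] pos [ 0.5926 -0.1577  0.1263] F [-1.7  4.1  2. ] open 0.0686 t 11.925
```

View pics/s3.png

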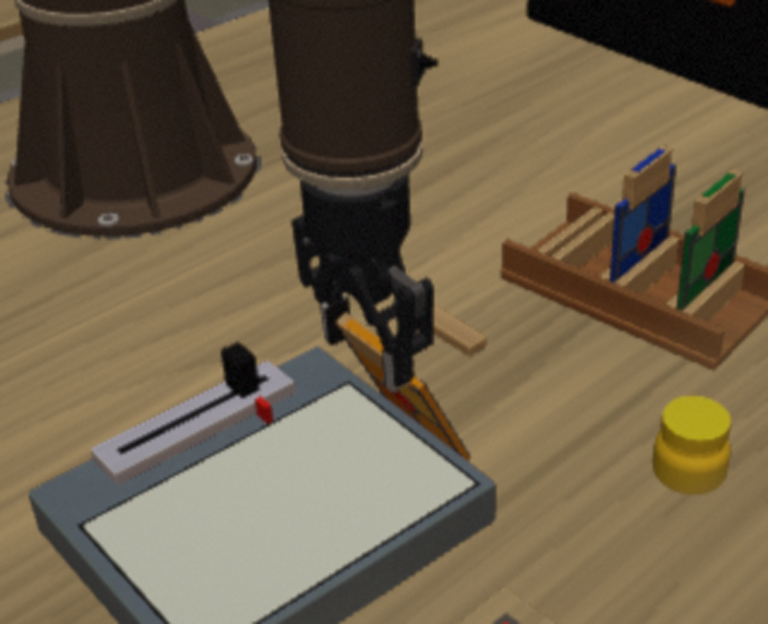

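The panel is pivoting as planned: its glass (340–465, 320–455) leans back against the box edge. I'll carry on to about 45°, grip harder, then lift and move over the centre.

```bash
python3 -m jog '[1,6,0,10,0, 1,13,0,20,0, 1,21,0,28,0, 1,21,0,33,0, 1,21,0,33,0, 1,21,0,33,0]' 60
python3 -m jog '[1,0,0,0,0, 1,0,0,0,0, 1,-20,0,0,0, 1,-50,0,5,0, 1,-85,0,20,0, 1,-115,0,45,0, 1,-115,0,75,0, 1,-115,0,100,0, 1,-115,0,111,0, 1,-115,0,111,0, 1,-115,0,111,0]' 120
python3 - <<'E'
from h import *
plan([.585,-.301,.22],-4)
c=cap('scene'); save(c,'pics/s4.png',(60,60,380,320),2.4); cap('top')
E
```

```text
time: 12.72
position: [0.5898, -0.1897, 0.1041]
orientation: [-1.738, 1.57, 2.907]
wrist_force: [-2.2, 3.6, 0.3]
opening: 0.0687
time: 14.1
position: [0.5826, -0.2998, 0.2189]
orientation: [-2.256, 1.57, 2.388]
wrist_force: [0.4, 0.9, -1.3]
opening: 0.0674
shift [-1.1  2.5  1.1] turn 0.1 | j [-0.52  0.5   1.6   0.    1.05 -0.45] pos [ 0.5826 -0.2998  0.2189] F [ 0.4  0.9 -1.3] open 0.0674 t 14.1
```

View pics/s4.png

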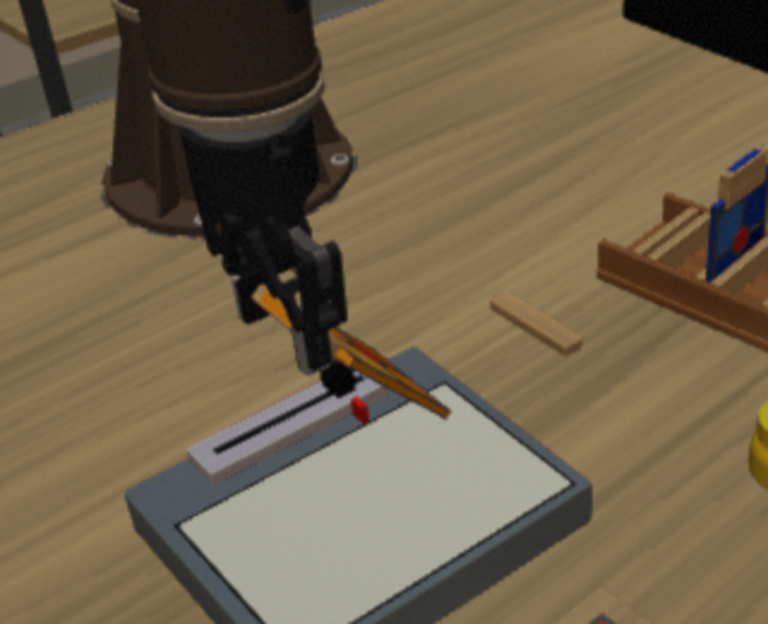

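The panel is held sloping over the lit surface, with its lower edge near crop (445,410). I'll measure the slope and mid-glass position from depth, and recheck the dimmer and the bystanders.

```bash
cat > chk.py <<'E'
from h import *
for n in ('top','scene'):
    c=cap(n); W=world(c); f=c['frame']; h=cv2.cvtColor(f,cv2.COLOR_RGB2HSV)
    m=(h[...,0]>8)&(h[...,0]<28)&(h[...,1]>150)&(W[...,2]>.09)&(W[...,2]<.32)&(abs(W[...,0]-.58)<.12)&(abs(W[...,1]+.25)<.13)
    m=cv2.erode(m.astype(np.uint8),np.ones((3,3)) if n=='top' else np.ones((2,2)))>0; p=W[m]
    o=np.median(p,0); w=np.linalg.svd(p-o,full_matrices=False)[2]
    yb=np.array([np.sin(np.radians(4)),np.cos(np.radians(4))])
    s=p[:,:2]@yb; q=np.polyfit(s,p[:,2],1)
    print(n,len(p),'median',o.round(3),'normal',w[2].round(3),'angle n-vertical',np.degrees(np.arccos(abs(w[2,2]))).round(1),'profile slope deg',np.degrees(np.arctan(q[0])).round(1),'z',p[:,2].min().round(3),p[:,2].max().round(3),'y',p[:,1].min().round(3),p[:,1].max().round(3))
    z=W[...,2]
    k=(abs(W[...,0]-.471)<.03)&(abs(W[...,1]+.2)<.1)&(z>.094)&(z<.104)&(f.max(-1)<80); 
    if k.sum()>5: print(' dim',k.sum(),np.median(W[k],0).round(4))
    for a,x,y,zz in (('jar',.763,.038,.06),('fid',.473,.03,.014),('blue',.572,.212,.153),('green',.646,.219,.153)):
        k=(np.hypot(W[...,0]-x,W[...,1]-y)<.07)&(abs(z-zz)<.005); print(' ',a,k.sum(),np.median(W[k],0).round(3))
s=monitor.observe();print(s['time'],s['position'],s['opening'],s['wrist_force'].round(1),abs(s['qvel']).max())
E
python3 chk.py
```

```text
top 1336 median [ 0.58  -0.246  0.191] normal [0.059 0.771 0.634] angle n-vertical 50.7 profile slope deg -50.5 z 0.148 0.232 y -0.283 -0.21
 dim 112 [ 0.4714 -0.1944  0.0989]
  jar 469 [0.766 0.039 0.059]
  fid 494 [0.472 0.031 0.013]
  blue 224 [0.572 0.212 0.153]
  green 229 [0.646 0.218 0.152]
scene 312 median [ 0.624 -0.266  0.21 ] normal [-0.018 -0.77  -0.638] angle n-vertical 50.4 profile slope deg -49.5 z 0.097 0.286 y -0.318 -0.197
 dim 14 [ 0.4843 -0.2037  0.0967]
  jar 466 [0.771 0.036 0.06 ]
  fid 338 [0.478 0.028 0.014]
  blue 110 [0.577 0.207 0.152]
  green 151 [0.649 0.213 0.153]
14.3 [ 0.58279978 -0.29990433  0.21930893] 0.06704431323626384 [ 0.1 -1.2 -2.4] 0.0032046168327020935
```

The normal is 50.5° from vertical (30–60 wanted) and mid-glass is about (0.580, −0.246, 0.19). I'll hold a couple of seconds to see whether the grip creeps.

```bash
python3 -m jog '[1,0,0,0,0, 1,0,0,0,0, 1,0,0,0,0, 1,0,0,0,0, 1,0,0,0,0, 1,0,0,0,0, 1,0,0,0,0, 1,0,0,0,0, 1,0,0,0,0, 1,0,0,0,0, 1,0,0,0,0, 1,0,0,0,0, 1,0,0,0,0, 1,0,0,0,0, 1,0,0,0,0, 1,0,0,0,0, 1,0,0,0,0, 1,0,0,0,0]' 120; python3 chk.py | grep -v -e jar -e fid
```

```text
time: 16.55
position: [0.5826, -0.3006, 0.2193]
orientation: [2.419, 1.571, 0.78]
wrist_force: [1.1, 0.9, -2.6]
opening: 0.067
top 1364 median [ 0.579 -0.248  0.192] normal [-0.055 -0.769 -0.637] angle n-vertical 50.4 profile slope deg -50.5 z 0.147 0.232 y -0.283 -0.21
 dim 111 [ 0.4715 -0.1949  0.0988]
  blue 223 [0.572 0.212 0.153]
  green 227 [0.646 0.22  0.152]
scene 310 median [ 0.624 -0.264  0.208] normal [-0.039 -0.76  -0.648] angle n-vertical 49.6 profile slope deg -49.3 z 0.144 0.278 y -0.318 -0.216
 dim 11 [ 0.4834 -0.2035  0.0976]
  blue 111 [0.577 0.209 0.153]
  green 145 [0.649 0.215 0.153]
16.65 [ 0.58263856 -0.30058301  0.21930576] 0.06741427492943597 [ 0.1  0.5 -2.7] 0.0023130835524074827
```

Nothing has moved, so I'm handing in.

```bash
python3 -c "from station import env; print(env.hand_in())"
```

```text
the job is handed in; nothing more can be done
None
```

The dimmer is at the red marker, and the amber panel was held sloping over the lit surface when I handed the job in, at about 16.7 s. No verdict was reported.

**How it was done:** I pinched the dimmer grip and slid it 97 mm to the marker. The moves can only turn the tool about its own axis, so pinching the amber bar across its thickness could never slope the glass. I pinched it by its 70 mm ends instead and drew it out of the slot. I then tipped it against the light box's +y edge, tightened the grip to 120 N and carried it over the lit centre.

**Last checks:**

| Check | Measured | Wanted |
|---|---|---|
| Dimmer to marker | about 1 mm | within 7 mm |
| Glass normal from vertical | about 50° | 30–60° |
| Mid-glass sideways from lit centre | about 10 mm | under 60 mm |
| Mid-glass height | about 0.19 m | 0.13–0.35 m |
| Lower edge above the box | about 0.10 m | about a hand's width |

- **Steadiness:** over about 2 s of holding, the slope and position stayed the same within measuring noise, and the panel was touching only the fingers.
- **Bystanders:** blue and green stayed within about 2 mm of their starts. The jar and the stick showed no visible movement.
- **Disagreements:** the scene camera put the dimmer's middle about 9 mm off the top camera's reading along the track. That came from only 11–14 pixels of a partly hidden grip, so I trusted the top view, which agrees with where the gripper let go. The two cameras agreed on the slope to within 1°.

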